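Put the gearbox parts back in their own trays

ROBOT

A 6-joint arm with a two-finger parallel gripper is mounted at the origin on the work surface. World frame = base frame: x ahead of the robot, y to its left, z up, the work surface at z = 0. Lengths are in m, angles in rad, forces in N, time in s.
With the tool pointing down it reaches from about 0.425 to 0.95 m from the base axis. Payload 3.5 kg.
Tool frame: the origin (TCP) lies at the very end of the fingers, on their centre line; the grasp point (between the pads) lies 19 mm behind it; z points along the fingers, y is the line along which they close (so a half turn about z gives the same grasp; the last joint's range is limited). The gripper opens to 85 mm and grips with 20 to 120 N. Pads are 22 mm wide; open, the fingers measure 114 mm over their backs; the gripper's body (76 mm by 85 mm) begins 54 mm behind the grasp point. The pads swing forward as they close: fully open they stand 13 mm farther back than shut.
Start: joints at [-1.294, 0.286, 1.577, -0, 1.279, -0.15], TCP at [0.279, -0.614, 0.231] pointing down, gripper open.
Joint ranges: [-2.77, 2.77], [-0.9, 2.22], [0.21, 2.48], [-1.53, 4.67], [0.24, 2.81], [-2.84, 2.84]. Speed limits (rad/s): [2.79, 2.79, 3.14, 3.14, 3.14, 3.14].

INTERFACE

Orientations are given as a unit quaternion [x, y, z, w].
In Python, from plant import ctrl gives the robot as it stands.
- The arm moves only by the tool carry_out, never from a script. Its argument "deltas" is one flat list of numbers, 6 for each row, row after row: the shift along the tool's x, y, z in m, then the turn, a rotation vector about the tool's x, y, z in rad. A call has 1 to 5 rows; each row is the pose to reach, as a shift and turn from the pose commanded when the call began, along the tool's axes at that moment; what a row does not reach only later rows make up. A row lasts 1/8 s, in which the tool goes at most 62.5 mm and 10.7 degrees, less where a joint would pass 70% of its speed; a pose out of reach is approached as far as the arm can. A call with a gripper value outside its range is refused whole. "grip" is the opening in per cent of the stroke, from 0 (shut) to 100 (fully open), set as the call begins (left out, the last holds). The fingers move at their own pace and stop on an object; "grip_force" is the grip in N (left out, the last holds). Time passes only in rows, so rows that repeat a pose let the fingers close. It gives the time, the measured TCP pose, the force, the opening and the grip force at its end, in the units of the state.
- ctrl.get_state(): the state, without advancing time (a new reading comes with each control period).
- ctrl.read_camera(name): name is "scene" or "top" or "wrist"; returns (picture, depth): 420x560x3 uint8, red, green, blue; 420x560 float32, m along the optical axis (not along the pixel's ray), 0 where there is no reading.
- ctrl.camera_model(name): a dict with "intrinsics" (3x3 intrinsics, pixels), "extrinsics" (4x4, takes a point from world to camera coordinates); the wrist camera has in their place "hand_eye" (4x4, takes a point from camera to tool coordinates, whose origin is the TCP and whose axes are the flange's). Camera axes: x right, y down, z forward; pixel columns grow to the right and rows downward; lengths in m; the calibration is good to about 2 mm. The wrist camera is an equidistant fisheye: a pixel r from the principal point sees the ray r / f radians off the axis. A picture is of the moment at which its call begins: read the wrist's pose just before it. camera_model takes no time and is no camera call.
- ctrl.sign_off(): hands the job in; it is judged then, once.
Trained networks look in the newest picture that a camera, given by its name, has taken for a name from the list of things; names that differ only in an ending like _2 or _b are one class to them, and where a whole thing is asked for, a point or a joint stands for the part that bears it (a point fixed in the world has none). Each returns a list of dicts, best first, with "score" (0 to 1); they miss things now and then, are a little off and sometimes report something else, mostly with a low value. They report only what shows in the picture. A call takes as long as a camera call. They do not tell look-alikes from the thing itself.
- ctrl.find_in(camera, query): "uv" ([column, row] in pixels, amid what is visible of it).
The state is a dict: "time": time; "qpos": joint angles; "dq": joint speeds; "joint_efforts": joint torques, N m; "eef_pos": TCP position; "tcp_rot": TCP orientation; "contact_force": force on the tool from outside, world axes, zero at the start; "wrist_torque": the same for the moment, N m; "opening": opening from 0.0 (shut) to 1.0 (fully open); "finger_force": force on a finger pad.
Only numpy, scipy, OpenCV 4.12 (cv2) and the standard library are available. Lean on these libraries where they do the work, as an engineer would, in place of code of your own. Each camera call takes 0.05 s, during which the arm holds its last target. There are 200 camera calls.

TASK

The four gearbox parts are each standing in the wrong tray. Sort them out so that the brass worm wheel stands in the yellow tray, the silver bearing cover in the blue one, the orange coupling in the red one and the black-padded machine foot in the green one, each flat on the floor of its tray; the black tray is free for parking a part on the way and ends up empty. Keep the parts upright all the time, never tipping one over.

Things in the scene. Friction and masses are not known exactly. Their poses are not given: they have to be found in the camera images.
- worm_wheel: brass worm wheel, lying flat with its steel shaft stub up: toothed disc 54 mm across and 16 mm thick, a 32 mm brass hub up to 20 mm, then a steel stub 22 mm across that reaches 58 mm above the underside. Origin: centre of the underside; z up along the stub. Grip the stub about 44 mm above the origin. About 0.3 kg.
- bearing_cover: silver aluminium bearing cover: round flange 54 mm across and 8 mm thick with small dark screws, with a round boss 38 mm across reaching 54 mm above the underside and a black disc on its top. Origin: centre of the underside; z up. Grip the boss about 44 mm above the origin. About 0.25 kg.
- coupling: orange jaw-coupling half: foot rim 52 mm across and 6 mm thick, then a round body 46 mm across up to 54 mm above the underside, with three jaws on top reaching 64 mm. Origin: centre of the underside; z up. Grip the body about 44 mm above the origin. About 0.3 kg.
- machine_foot: levelling machine foot: black rubber pad 54 mm across tapering to 36 mm at 14 mm height, a steel nut 24 mm across up to 22 mm, and a threaded steel stud 14 mm across reaching 64 mm above the underside. Origin: centre of the underside; z up. Grip the stud about 44 mm above the origin. About 0.2 kg.
- tray_yellow: yellow tray, fixed: shallow square, 90 x 90 mm outside and 14 mm high, 80 x 80 mm inside, floor 5 mm thick. Origin: centre of the underside, on the bench; a part standing in the tray has its origin 5 mm above it. x and y run along the sides. Home of the brass worm wheel. At the start each of the four coloured trays holds a wrong part.
- tray_blue: blue tray, fixed: shallow square, 90 x 90 mm outside and 14 mm high, 80 x 80 mm inside, floor 5 mm thick. Origin: centre of the underside, on the bench; a part standing in the tray has its origin 5 mm above it. x and y run along the sides. Home of the silver bearing cover.
- tray_red: red tray, fixed: shallow square, 90 x 90 mm outside and 14 mm high, 80 x 80 mm inside, floor 5 mm thick. Origin: centre of the underside, on the bench; a part standing in the tray has its origin 5 mm above it. x and y run along the sides. Home of the orange coupling.
- tray_green: green tray, fixed: shallow square, 90 x 90 mm outside and 14 mm high, 80 x 80 mm inside, floor 5 mm thick. Origin: centre of the underside, on the bench; a part standing in the tray has its origin 5 mm above it. x and y run along the sides. Home of the black machine foot.
- tray_black: black tray, fixed: shallow square, 90 x 90 mm outside and 14 mm high, 80 x 80 mm inside, floor 5 mm thick. Origin: centre of the underside, on the bench; a part standing in the tray has its origin 5 mm above it. x and y run along the sides. The spare tray: empty at the start, and empty again at the end.
Things that resemble listed ones, but are neither listed nor needed, are in the scene too. What is shaped like the worm_wheel but purple or turquoise is not meant.

How it is judged:
By the outcome, as a careful person would: the job done as asked, in the order asked, and still so for the second after the job is handed in, with the robot touching nothing.
It also fails if it takes over 125 s, if anything falls off the work surface, if the arm or the gripper's body presses on something with over 40 N, if the wrist force passes 120 N, or if a joint passes its speed limit or range.

## Working session

There is one attempt and no reset: what is moved stays moved. The work goes in short steps, Python scripts to look and compute and a tool call to move; the robot and the scene stay as the last step left them, time stands still between calls to the robot, and variables do not carry over. Pictures are saved under pics/ and viewed, at most 14 in all, crops included, and the job is handed in when it is done.

Besides the shell and the picture viewer there is one more tool, called after ">>>" as name(argument=value, ...), one argument or row to a line, values as JSON. carry_out: Moves the arm, as the interface text tells. Its arguments: {"type":"object","properties":{"deltas":{"type":"array"},"grip":{"type":"number"},"grip_force":{"type":"number"}},"required":["deltas"]}

```bash
mkdir -p pics
cat > h.py <<'E'
import numpy as np, cv2
from plant import ctrl
from scipy.spatial.transform import Rotation as R
def world(cam,d):
    m=ctrl.camera_model(cam);K=np.array(m['intrinsics']);T=np.linalg.inv(np.array(m['extrinsics']))
    v,u=np.mgrid[0:d.shape[0],0:d.shape[1]]
    P=np.stack([(u-K[0,2])/K[0,0]*d,(v-K[1,2])/K[1,1]*d,d],-1)
    return P@T[:3,:3].T+T[:3,3]
E
python3 - <<'E'
from h import *
for c in ['top','scene']:
    p,d=ctrl.read_camera(c); cv2.imwrite(f'pics/{c}.png',p[:,:,::-1]); np.save(c+'_d.npy',d); np.save(c+'_p.npy',p)
    W=world(c,d)
    for q in ['worm_wheel','bearing_cover','coupling','machine_foot','tray_yellow','tray_blue','tray_red','tray_green','tray_black']:
        print(c,q,[(np.round(r['uv']).tolist(),round(r['score'],2),W[int(r['uv'][1]),int(r['uv'][0])].round(3).tolist()) for r in ctrl.find_in(c,q)][:4])
s=ctrl.get_state();print(s)
E
```

```text
top worm_wheel [([183.0, 230.0], 0.66, [0.464, 0.212, 0.044]), ([145.0, 294.0], 0.64, [0.341, 0.281, 0.052]), ([190.0, 289.0], 0.63, [0.347, 0.194, 0.051]), ([241.0, 256.0], 0.57, [0.407, 0.096, 0.058])]
top bearing_cover [([303.0, 227.0], 0.65, [0.461, -0.024, 0.06]), ([340.0, 143.0], 0.22, [0.644, -0.113, 0.008])]
top coupling [([220.0, 151.0], 0.95, [0.614, 0.135, 0.069])]
top machine_foot [([399.0, 217.0], 0.96, [0.478, -0.22, 0.026])]
top tray_yellow [([394.0, 231.0], 0.68, [0.452, -0.213, 0.005])]
top tray_blue [([234.0, 154.0], 0.92, [0.628, 0.115, 0.007])]
top tray_red [([175.0, 235.0], 0.72, [0.455, 0.235, 0.021])]
top tray_green [([289.0, 221.0], 0.93, [0.479, 0.003, 0.003]), ([398.0, 227.0], 0.51, [0.458, -0.216, 0.019]), ([177.0, 240.0], 0.3, [0.449, 0.238, 0.004])]
top tray_black [([340.0, 145.0], 0.58, [0.642, -0.111, 0.007])]
scene worm_wheel [([306.0, 178.0], 0.9, [0.418, 0.101, 0.028]), ([375.0, 147.0], 0.69, [0.35, 0.283, 0.018]), ([363.0, 186.0], 0.67, [0.479, 0.211, 0.046]), ([340.0, 152.0], 0.57, [0.354, 0.198, 0.025])]
scene bearing_cover [([252.0, 207.0], 0.98,
[... 661 characters left out ...]
6])]
{'time': 1.0, 'qpos': array([-1.29400658e+00,  2.86308291e-01,  1.57664600e+00,  5.75958720e-06,
        1.27860558e+00, -1.50021220e-01]), 'dq': array([-0.00098412, -0.0002774 ,  0.00150779,  0.0007396 , -0.00062352,
        0.00059962]), 'joint_efforts': array([-5.97251187e-05, -4.05978727e+01, -2.92947686e+01, -1.66534746e-04,
        5.95994024e-04,  1.96774479e-06]), 'eef_pos': array([ 0.27944709, -0.61444694,  0.23134861]), 'tcp_rot': array([9.77315513e-01, 2.11788544e-01, 3.79025471e-06, 1.61803963e-05]), 'contact_force': array([-0.32369751, -0.43098789,  0.04536832]), 'wrist_torque': array([0.0260541 , 0.00494004, 0.00564059]), 'finger_force': 0.0, 'opening': 0.9980823670110623}
```

View pics/top.png

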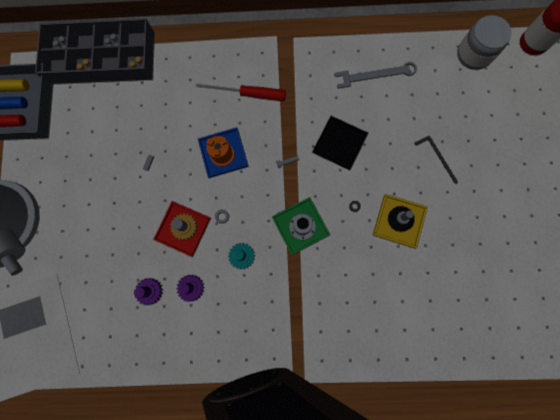

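View pics/scene.png

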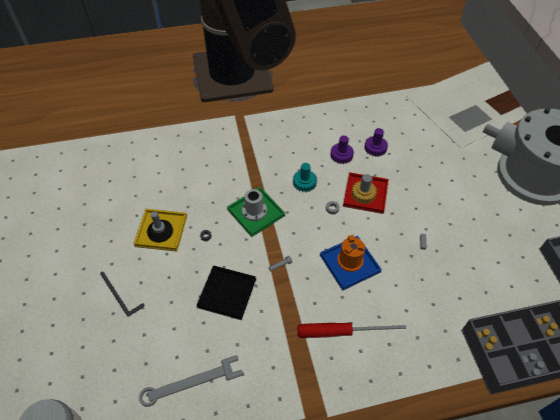

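In the top picture the brass worm wheel (183,228) is in red, the cover (303,226) in green, the coupling (220,150) in blue and the foot (400,218) in yellow. The black tray (340,143) is empty.

What could be mistaken for the worm wheel: turquoise (241,256), purple (148,292) and purple (190,289). The brass one at (183,228) is the one I want. Plan: foot→black, worm→yellow, coupling→red, cover→blue, foot→green.

Run:
```python
from h import *
parts=dict(foot=(.48,-.22,.069),worm=(.465,.217,.063),coup=(.62,.13,.069),cover=(.465,-.02,.059))
trays=dict(yellow=((.455,-.213),27),blue=((.63,.12),110),red=((.46,.225),0),green=((.475,-.005),70),black=((.643,-.113),None))
for c in ['top','scene']:
    p=np.load(c+'_p.npy');W=world(c,np.load(c+'_d.npy'));hsv=cv2.cvtColor(p,cv2.COLOR_RGB2HSV).astype(int)
    print(c,'bench z',np.median(W[...,2][np.hypot(W[...,0]-.55,W[...,1])<.05]).round(4))
    for n,(x,y,z) in parts.items():
        m=(np.hypot(W[...,0]-x,W[...,1]-y)<.045)&(W[...,2]<.09)
        zm=W[...,2][m].max(); t=m&(W[...,2]>z-.012)
        t2=m&(W[...,2]>.03); a=W[t][:,:2]
        print(n,'zmax',zm.round(3),t.sum(),'mean',a.mean(0).round(4),'mid',((a.min(0)+a.max(0))/2).round(4),'size',np.ptp(a,0).round(3),'upper mean',W[t2][:,:2].mean(0).round(4))
    for n,((x,y),h) in trays.items():
        m=(np.hypot(W[...,0]-x,W[...,1]-y)<.085)&(W[...,2]<.022)
        if h is None: m&=(hsv[...,2]<60)
        else: m&=(hsv[...,1]>130)&(np.minimum(abs(hsv[...,0]-h),180-abs(hsv[...,0]-h))<(9 if h in(0,27) else 15))
        k,l,st,_=cv2.connectedComponentsWithStats(m.astype(np.uint8));i=1+np.argmax(st[1:,4]);m=l==i
        r=cv2.minAreaRect((W[m][:,:2]*1000).astype(np.float32));print(n,m.sum(),np.round(r[0],1),np.round(r[1],1),round(r[2]))
p=np.load('top_p.npy');cv2.imwrite('pics/crop.png',cv2.resize(p[110:310,130:440,::-1],None,fx=2.5,fy=2.5,interpolation=cv2.INTER_CUBIC))
```

```text
top bench z 0.0008
foot zmax 0.071 59 mean [ 0.4756 -0.2269] mid [ 0.4758 -0.2278] size [0.013 0.014] upper mean [ 0.4751 -0.2256]
worm zmax 0.065 112 mean [0.4712 0.2171] mid [0.4717 0.2182] size [0.021 0.021] upper mean [0.4707 0.2156]
coup zmax 0.072 378 mean [0.626 0.14 ] mid [0.6274 0.14  ] size [0.045 0.043] upper mean [0.623  0.1384]
cover zmax 0.064 302 mean [ 0.4648 -0.0256] mid [ 0.4657 -0.0254] size [0.038 0.037] upper mean [ 0.4641 -0.0253]
yellow 1470 [ 472.1 -224.9] [88.4 90.1] 71
blue 983 [631.4 139.1] [90.2 88. ] 15
red 1239 [469.8 224.2] [90.  87.3] 65
green 1230 [469.9 -21.6] [91.  87.6] 25
black 1755 [ 645.2 -110.9] [91.9 91.1] 61
scene bench z -0.0
foot zmax 0.071 51 mean [ 0.4773 -0.2279] mid [ 0.476  -0.2282] size [0.015 0.013] upper mean [ 0.4787 -0.2275]
worm zmax 0.066 96 mean [0.4736 0.2168] mid [0.4717 0.2174] size [0.024 0.021] upper mean [0.4753 0.2159]
coup zmax 0.072 353 mean [0.6282 0.1395] mid [0.6277 0.1401] size [0.044 0.045] upper mean [0.6322 0.1374]
cover zmax 0.064 256 mean [ 0.4682 -0.0262] mid [ 0.465  -0.0261] size [0.039 0.037] upper mean [ 0.4708 -0.0268]
yellow 1177 [ 469.4 -224.1] [89.6 98.9] 71
blue 1082 [631.8 138.9] [91. 91.] 15
red 860 [464.1 228.1] [ 88.6 105.9] 65
green 911 [466.9 -19.5] [90.6 97.6] 26
black 2065 [ 644.  -111.8] [88.9 91.5] 61
```

View pics/crop.png

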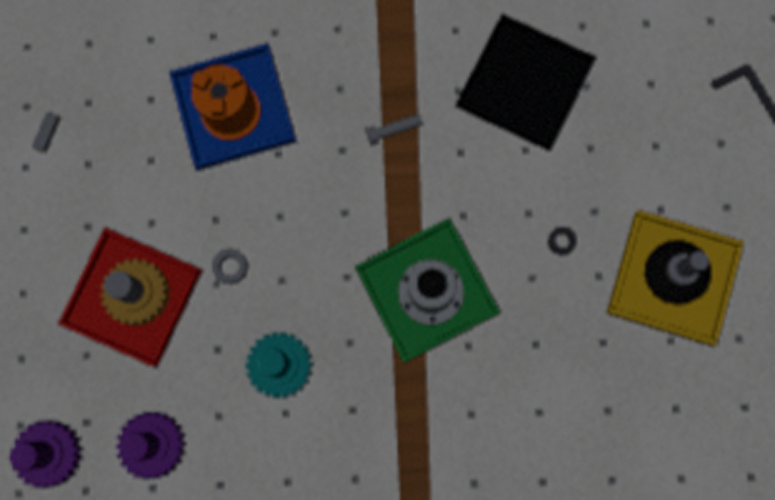

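The close crop confirms the choice: the brass wheel in red and the foot in yellow (crop (690,265)). The two cameras agree to within about 2 mm. Moving now.

>>> carry_out(
  deltas=[0.339,-0.27,0.08,0,0,0.427,0.339,-0.27,0.08,0,0,0.427,0.339,-0.27,0.08,0,0,0.427,0.339,-0.27,0.08,0,0,0.427,0.339,-0.27,0.08,0,0,0.427],
  grip=100,
  grip_force=40,
)

```text
time: 1.62
eef_pos: [0.4197, -0.3389, 0.1746]
tcp_rot: [1.0, -0.0, 0.0, 0.0]
contact_force: [0.5, -1.1, 1.4]
opening: 1.0
finger_force: 0.0
```

>>> carry_out(
  deltas=[0.056,-0.111,0.04,0,0,0,0.056,-0.111,0.04,0,0,0,0.056,-0.111,0.04,0,0,0,0.056,-0.111,0.1,0,0,0,0.056,-0.111,0.1,0,0,0],
)

```text
time: 2.25
eef_pos: [0.4718, -0.2279, 0.0705]
tcp_rot: [1.0, -0.0, -0.004, -0.003]
contact_force: [-0.7, 0.2, -0.5]
opening: 0.994
finger_force: 0.0
```

Run:
```python
from h import *
p,d=ctrl.read_camera('wrist');s=ctrl.get_state();print(s['eef_pos'])
cv2.imwrite('pics/w1.png',p[:,:,::-1])
```

```text
[ 0.47365739 -0.22944471  0.0733221 ]
```

View pics/w1.png

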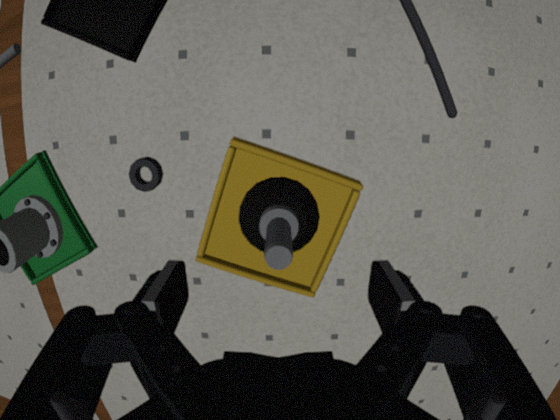

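The wrist view shows the foot's stud (278,255) centred between the fingers, with the tray clear. Going down to grip.

>>> carry_out(
  deltas=[0,0,0.044,0,0,0,0,0,0.044,0,0,0,0,0,0.044,0,0,0],
)

```text
time: 2.68
eef_pos: [0.4763, -0.2311, 0.0331]
tcp_rot: [1.0, -0.0, 0.001, 0.001]
contact_force: [1.0, -0.8, 0.4]
opening: 0.998
finger_force: 0.0
```

>>> carry_out(
  deltas=[0,0,0,0,0,0,0,0,0,0,0,0,0,0,0,0,0,0,0,0,0,0,0,0,0,0,0,0,0,0],
  grip=0,
)

```text
time: 3.3
eef_pos: [0.4751, -0.2294, 0.0308]
tcp_rot: [1.0, -0.0, -0.0, -0.0]
contact_force: [-0.6, 1.2, 2.7]
opening: 0.15
finger_force: 38.9
```

>>> carry_out(
  deltas=[0,0,0,0,0,0,0,0,0,0,0,0,0,0,0,0,0,0,0,0,0,0,0,0,0,0,0,0,0,0],
)

```text
time: 3.92
eef_pos: [0.4751, -0.2295, 0.0308]
tcp_rot: [1.0, -0.0, -0.0, -0.0]
contact_force: [-0.7, 2.8, 5.6]
opening: 0.151
finger_force: 39.2
```

>>> carry_out(
  deltas=[0,0,-0.03,0,0,0,0,0,-0.08,0,0,0,0.03,-0.021,-0.1,0,0,0,0.07,-0.049,-0.1,0,0,0,0.115,-0.08,-0.1,0,0,0],
  grip_force=60,
)

```text
time: 4.55
eef_pos: [0.5906, -0.1497, 0.1298]
tcp_rot: [1.0, -0.001, -0.0, 0.001]
contact_force: [-0.5, -1.4, -2.3]
opening: 0.149
finger_force: 58.6
```

>>> carry_out(
  deltas=[0.035,-0.024,0,0,0,0,0.054,-0.037,0,0,0,0,0.054,-0.037,0.03,0,0,0,0.054,-0.037,0.06,0,0,0,0.054,-0.037,0.085,0,0,0],
)

```text
time: 5.18
eef_pos: [0.6428, -0.1127, 0.0424]
tcp_rot: [1.0, 0.0, -0.001, 0.0]
contact_force: [-0.8, 0.3, -1.7]
opening: 0.146
finger_force: 58.7
```

>>> carry_out(
  deltas=[0,0,0.006,0,0,0,0,0,0.011,0,0,0,0,0,0.014,0,0,0,0,0,0.014,0,0,0],
)

```text
time: 5.68
eef_pos: [0.6445, -0.1129, 0.0324]
tcp_rot: [1.0, -0.0, 0.001, 0.0]
contact_force: [-0.0, 0.5, -2.8]
opening: 0.15
finger_force: 58.7
```

>>> carry_out(
  deltas=[0,0,0.001,0,0,0,0,0,0.0015,0,0,0,0,0,0.002,0,0,0,0,0,0.002,0,0,0],
)

```text
time: 6.18
eef_pos: [0.6445, -0.1128, 0.0308]
tcp_rot: [1.0, -0.0, 0.0, 0.0]
contact_force: [-2.4, 1.1, 5.3]
opening: 0.146
finger_force: 58.9
```

>>> carry_out(
  deltas=[0,0,0,0,0,0,0,0,0,0,0,0,0,0,-0.01,0,0,0,0,0,-0.06,0,0,0,0,0,-0.12,0,0,0],
  grip=100,
)

```text
time: 6.8
eef_pos: [0.6431, -0.1124, 0.1497]
tcp_rot: [1.0, -0.0, -0.001, -0.0]
contact_force: [0.1, -0.9, -0.0]
opening: 1.001
finger_force: 0.0
```

>>> carry_out(
  deltas=[-0.172,-0.33,0,0,0,0,-0.172,-0.33,0,0,0,0,-0.172,-0.33,0,0,0,0,-0.172,-0.33,0,0,0,0,-0.172,-0.33,0,0,0,0],
)

```text
time: 7.42
eef_pos: [0.4988, 0.1661, 0.1505]
tcp_rot: [1.0, -0.0, 0.001, -0.0]
contact_force: [0.3, 0.9, -0.4]
opening: 1.001
finger_force: 0.0
```

>>> carry_out(
  deltas=[-0.027,-0.052,0,0,0,0,-0.027,-0.052,0,0,0,0,-0.027,-0.052,0.05,0,0,0,-0.027,-0.052,0.09,0,0,0,-0.027,-0.052,0.12,0,0,0],
)

```text
time: 8.05
eef_pos: [0.4729, 0.2153, 0.0283]
tcp_rot: [1.0, -0.001, -0.0, 0.0]
contact_force: [0.1, 0.8, 0.2]
opening: 1.002
finger_force: 0.0
```

>>> carry_out(
  deltas=[0,0,0,0,0,0,0,0,0,0,0,0,0,0,0,0,0,0,0,0,0,0,0,0,0,0,0,0,0,0],
  grip=0,
)

```text
time: 8.68
eef_pos: [0.4743, 0.217, 0.0316]
tcp_rot: [1.0, -0.0, 0.002, -0.0]
contact_force: [-1.2, 1.2, 6.6]
opening: 0.237
finger_force: 58.7
```

Run:
```python
from h import *
p,d=ctrl.read_camera('scene');s=ctrl.get_state();print(s['eef_pos'],s['opening'],s['finger_force'])
cv2.imwrite('pics/s2.png',p[:,:,::-1])
```

```text
[0.47437407 0.21696721 0.03163064] 0.23912108664513554 58.67751359939575
```

View pics/s2.png

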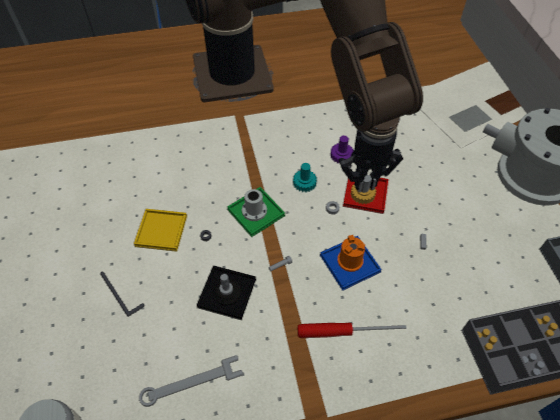

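The foot is upright in the black tray (226,288), and the worm wheel is gripped in the red tray.

>>> carry_out(
  deltas=[0,0,-0.03,0,0,0,0,0,-0.08,0,0,0,0,0.03,-0.11,0,0,0,0,0.08,-0.11,0,0,0,0,0.14,-0.11,0,0,0],
)

```text
time: 9.35
eef_pos: [0.4719, 0.0757, 0.1396]
tcp_rot: [1.0, 0.001, 0.0, 0.0]
contact_force: [1.3, -0.4, -3.2]
opening: 0.243
finger_force: 59.6
```

>>> carry_out(
  deltas=[0,0.06,0,0,0,0,0,0.12,0,0,0,0,0,0.18,0,0,0,0,0,0.24,0,0,0,0,0,0.28,0,0,0,0],
)

```text
time: 9.98
eef_pos: [0.4715, -0.2057, 0.1389]
tcp_rot: [1.0, -0.001, -0.001, -0.0]
contact_force: [0.1, -0.2, -2.2]
opening: 0.234
finger_force: 59.5
```

>>> carry_out(
  deltas=[0,0.022,0,0,0,0,0,0.022,0.02,0,0,0,0,0.022,0.06,0,0,0,0,0.022,0.09,0,0,0,0,0.022,0.1,0,0,0],
)

```text
time: 10.6
eef_pos: [0.4708, -0.2234, 0.0369]
tcp_rot: [1.0, 0.0, -0.002, -0.002]
contact_force: [-0.3, -0.3, -2.0]
opening: 0.24
finger_force: 59.6
```

>>> carry_out(
  deltas=[0,0,0.005,0,0,0,0,0,0.008,0,0,0,0,0,0.01,0,0,0,0,0,0.011,0,0,0,0,0,0.011,0,0,0],
)

```text
time: 11.22
eef_pos: [0.4735, -0.226, 0.0316]
tcp_rot: [1.0, 0.0, 0.0, 0.0]
contact_force: [-4.9, 3.2, 9.5]
opening: 0.242
finger_force: 60.9
```

>>> carry_out(
  deltas=[0,0,-0.001,0,0,0,0,0,-0.001,0,0,0,0,0,-0.01,0,0,0,0,0,-0.06,0,0,0,0,0,-0.12,0,0,0],
  grip=100,
)

```text
time: 11.85
eef_pos: [0.4717, -0.225, 0.1491]
tcp_rot: [1.0, -0.0, -0.001, -0.001]
contact_force: [1.1, -1.1, 0.7]
opening: 1.005
finger_force: 0.0
```

>>> carry_out(
  deltas=[0.155,-0.365,0,0,0,0,0.155,-0.365,0,0,0,0,0.155,-0.365,0,0,0,0,0.155,-0.365,0,0,0,0,0.155,-0.365,0,0,0,0],
)

```text
time: 12.48
eef_pos: [0.5956, 0.064, 0.1495]
tcp_rot: [1.0, -0.0, 0.001, 0.0]
contact_force: [0.5, -0.0, 0.1]
opening: 1.001
finger_force: 0.0
```

>>> carry_out(
  deltas=[0.033,-0.077,0,0,0,0,0.033,-0.077,0,0,0,0,0.033,-0.077,0,0,0,0,0.033,-0.077,0.04,0,0,0,0.033,-0.077,0.08,0,0,0],
)

```text
time: 13.1
eef_pos: [0.628, 0.137, 0.0687]
tcp_rot: [1.0, -0.001, 0.001, 0.0]
contact_force: [0.5, 1.0, -1.3]
opening: 0.999
finger_force: 0.0
```

>>> carry_out(
  deltas=[0,0,0.03,0,0,0,0,0,0.045,0,0,0,0,0,0.045,0,0,0],
)

```text
time: 13.48
eef_pos: [0.627, 0.1378, 0.0228]
tcp_rot: [1.0, -0.001, -0.001, 0.0]
contact_force: [0.5, 0.3, -0.4]
opening: 1.003
finger_force: 0.0
```

>>> carry_out(
  deltas=[0,0,0,0,0,0,0,0,0,0,0,0,0,0,0,0,0,0,0,0,0,0,0,0,0,0,0,0,0,0],
  grip=0,
)

```text
time: 14.1
eef_pos: [0.6294, 0.1394, 0.0257]
tcp_rot: [1.0, -0.0, 0.002, -0.0]
contact_force: [-0.5, 1.2, 5.3]
opening: 0.521
finger_force: 61.9
```

>>> carry_out(
  deltas=[0,0,-0.03,0,0,0,0,0,-0.08,0,0,0,-0.035,-0.019,-0.11,0,0,0,-0.08,-0.043,-0.11,0,0,0,-0.13,-0.07,-0.11,0,0,0],
)

```text
time: 14.72
eef_pos: [0.4963, 0.2094, 0.1334]
tcp_rot: [1.0, -0.001, -0.0, 0.0]
contact_force: [-0.5, 0.6, -2.3]
opening: 0.525
finger_force: 61.7
```

>>> carry_out(
  deltas=[-0.028,-0.015,0,0,0,0,-0.028,-0.015,0.02,0,0,0,-0.028,-0.015,0.06,0,0,0,-0.028,-0.015,0.09,0,0,0,-0.028,-0.015,0.1,0,0,0],
)

```text
time: 15.35
eef_pos: [0.4673, 0.2235, 0.0308]
tcp_rot: [1.0, 0.0, -0.003, 0.001]
contact_force: [0.5, -0.5, -2.3]
opening: 0.527
finger_force: 61.7
```

>>> carry_out(
  deltas=[0,0,0.005,0,0,0,0,0,0.008,0,0,0,0,0,0.01,0,0,0,0,0,0.011,0,0,0,0,0,0.011,0,0,0],
)

```text
time: 15.98
eef_pos: [0.4708, 0.2244, 0.0257]
tcp_rot: [1.0, 0.0, 0.0, 0.0]
contact_force: [-5.9, -2.9, 10.0]
opening: 0.519
finger_force: 62.9
```

>>> carry_out(
  deltas=[0,0,-0.001,0,0,0,0,0,-0.001,0,0,0,0,0,-0.01,0,0,0,0,0,-0.06,0,0,0,0,0,-0.12,0,0,0],
  grip=100,
)

```text
time: 16.6
eef_pos: [0.4688, 0.2238, 0.143]
tcp_rot: [1.0, -0.0, -0.001, 0.0]
contact_force: [1.7, 1.3, 0.4]
opening: 1.002
finger_force: 0.0
```

>>> carry_out(
  deltas=[-0.004,0.25,0,0,0,0,-0.004,0.25,0,0,0,0,-0.004,0.25,0,0,0,0,-0.004,0.25,0,0,0,0,-0.004,0.25,0,0,0,0],
)

```text
time: 17.23
eef_pos: [0.4661, -0.0298, 0.1436]
tcp_rot: [1.0, -0.004, 0.001, 0.001]
contact_force: [0.6, 0.4, 0.5]
opening: 1.0
finger_force: 0.0
```

Run:
```python
from h import *
p,d=ctrl.read_camera('scene');s=ctrl.get_state();print(s['eef_pos'],s['opening'],s['finger_force'])
cv2.imwrite('pics/s3.png',p[:,:,::-1])
```

```text
[ 0.46594768 -0.02786971  0.14324869] 0.9986477241850978 0.0
```

View pics/s3.png

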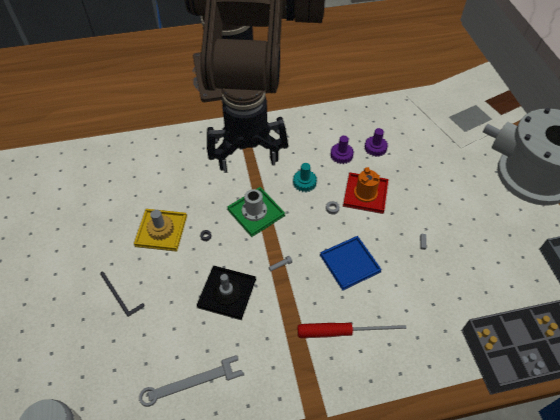

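The worm wheel is in yellow (160,225), the coupling in red (367,185), and the gripper is over the cover. Descending.

>>> carry_out(
  deltas=[0,0,0.05,0,0,0,0,0,0.09,0,0,0,0,0,0.117,0,0,0,0,0,0.117,0,0,0],
)

```text
time: 17.77
eef_pos: [0.4637, -0.024, 0.0236]
tcp_rot: [1.0, 0.001, -0.003, -0.001]
contact_force: [0.9, 0.0, -0.6]
opening: 0.997
finger_force: 0.0
```

>>> carry_out(
  deltas=[0,0,0,0,0,0,0,0,0,0,0,0,0,0,0,0,0,0,0,0,0,0,0,0,0,0,0,0,0,0],
  grip=0,
)

```text
time: 18.4
eef_pos: [0.4671, -0.026, 0.0273]
tcp_rot: [1.0, -0.0, 0.001, 0.0]
contact_force: [-0.6, 1.5, 7.0]
opening: 0.429
finger_force: 60.2
```

>>> carry_out(
  deltas=[0,0,-0.03,0,0,0,0,0,-0.08,0,0,0,0.025,-0.025,-0.11,0,0,0,0.06,-0.06,-0.11,0,0,0,0.1,-0.1,-0.11,0,0,0],
)

```text
time: 19.02
eef_pos: [0.5664, 0.0747, 0.1359]
tcp_rot: [1.0, -0.001, 0.0, 0.0]
contact_force: [-1.1, -0.6, -1.8]
opening: 0.426
finger_force: 60.7
```

>>> carry_out(
  deltas=[0.04,-0.04,0,0,0,0,0.066,-0.064,0,0,0,0,0.066,-0.064,0.05,0,0,0,0.066,-0.064,0.085,0,0,0,0.066,-0.064,0.1,0,0,0],
)

```text
time: 19.65
eef_pos: [0.629, 0.1379, 0.0317]
tcp_rot: [1.0, -0.0, -0.003, 0.0]
contact_force: [-0.5, -0.2, -2.7]
opening: 0.43
finger_force: 60.8
```

>>> carry_out(
  deltas=[0,0,0.005,0,0,0,0,0,0.008,0,0,0,0,0,0.01,0,0,0,0,0,0.011,0,0,0,0,0,0.011,0,0,0],
)

```text
time: 20.27
eef_pos: [0.6331, 0.1381, 0.0273]
tcp_rot: [1.0, -0.0, 0.001, 0.0]
contact_force: [-3.4, -0.9, 3.5]
opening: 0.425
finger_force: 61.6
```

>>> carry_out(
  deltas=[0,0,-0.001,0,0,0,0,0,-0.001,0,0,0,0,0,-0.01,0,0,0,0,0,-0.06,0,0,0,0,0,-0.12,0,0,0],
  grip=100,
)

```text
time: 20.9
eef_pos: [0.6308, 0.138, 0.1447]
tcp_rot: [1.0, -0.0, -0.002, 0.0]
contact_force: [1.5, 0.2, -0.4]
opening: 1.003
finger_force: 0.0
```

>>> carry_out(
  deltas=[0.013,0.251,0,0,0,0,0.013,0.251,0,0,0,0,0.013,0.251,0,0,0,0,0.013,0.251,0,0,0,0,0.013,0.251,0,0,0,0],
)

```text
time: 21.52
eef_pos: [0.645, -0.1175, 0.1455]
tcp_rot: [1.0, -0.003, 0.001, 0.001]
contact_force: [-0.2, -0.4, 0.5]
opening: 0.999
finger_force: 0.0
```

Run:
```python
from h import *
p,d=ctrl.read_camera('scene');s=ctrl.get_state();print(s['eef_pos'])
cv2.imwrite('pics/s4.png',p[:,:,::-1])
W=world('scene',d); m=(np.hypot(W[...,0]-.645,W[...,1]+.112)<.04)&(W[...,2]>.057)&(W[...,2]<.075)
a=W[m][:,:2];print(m.sum(),a.mean(0),(a.min(0)+a.max(0))/2)
```

```text
[ 0.64482097 -0.11523083  0.14511437]
62 [ 0.64638512 -0.11265147] [ 0.64480299 -0.11280001]
```

View pics/s4.png

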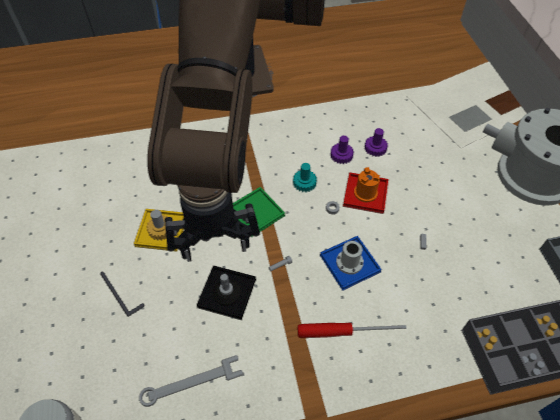

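The cover stands in blue (350,255), and the foot's stud in black is at (.645,-.113), right under the gripper. Descending.

>>> carry_out(
  deltas=[0,0,0.04,0,0,0,0,0,0.08,0,0,0,0,0,0.114,0,0,0,0,0,0.114,0,0,0],
)

```text
time: 22.08
eef_pos: [0.6421, -0.1102, 0.0271]
tcp_rot: [1.0, 0.001, -0.004, -0.001]
contact_force: [-0.4, -0.2, 0.3]
opening: 0.999
finger_force: 0.0
```

>>> carry_out(
  deltas=[0,0,0,0,0,0,0,0,0,0,0,0,0,0,0,0,0,0,0,0,0,0,0,0,0,0,0,0,0,0],
  grip=0,
)

```text
time: 22.7
eef_pos: [0.6453, -0.1129, 0.0316]
tcp_rot: [1.0, -0.0, 0.001, 0.0]
contact_force: [-0.7, 0.9, 2.6]
opening: 0.141
finger_force: 58.3
```

>>> carry_out(
  deltas=[0,0,0,0,0,0,0,0,0,0,0,0],
)

```text
time: 22.95
eef_pos: [0.6453, -0.1129, 0.0316]
tcp_rot: [1.0, -0.0, 0.001, 0.0]
contact_force: [-2.0, 1.5, 6.0]
opening: 0.147
finger_force: 58.4
```

>>> carry_out(
  deltas=[0,0,-0.03,0,0,0,0,0,-0.08,0,0,0,-0.04,-0.02,-0.11,0,0,0,-0.09,-0.046,-0.11,0,0,0,-0.14,-0.072,-0.11,0,0,0],
)

```text
time: 23.58
eef_pos: [0.5028, -0.0403, 0.1398]
tcp_rot: [1.0, -0.0, -0.001, -0.0]
contact_force: [-0.9, -0.3, -1.2]
opening: 0.143
finger_force: 58.6
```

>>> carry_out(
  deltas=[-0.036,-0.02,0,0,0,0,-0.036,-0.02,0.02,0,0,0,-0.036,-0.02,0.06,0,0,0,-0.036,-0.02,0.09,0,0,0,-0.036,-0.02,0.1,0,0,0],
)

```text
time: 24.2
eef_pos: [0.4662, -0.0204, 0.0377]
tcp_rot: [1.0, -0.0, -0.003, -0.001]
contact_force: [-0.1, 0.1, -2.1]
opening: 0.146
finger_force: 58.6
```

>>> carry_out(
  deltas=[0,0,0.005,0,0,0,0,0,0.008,0,0,0,0,0,0.01,0,0,0,0,0,0.011,0,0,0,0,0,0.011,0,0,0],
)

```text
time: 24.82
eef_pos: [0.4697, -0.0211, 0.0315]
tcp_rot: [1.0, 0.0, 0.0, 0.0]
contact_force: [-3.6, 1.2, 6.3]
opening: 0.145
finger_force: 59.7
```

Contact felt. I'll release, retreat upward and then aside for a check.

>>> carry_out(
  deltas=[0,0,-0.001,0,0,0,0,0,-0.001,0,0,0,0,0,-0.01,0,0,0,0,0,-0.06,0,0,0,0,0,-0.12,0,0,0],
  grip=100,
)

```text
time: 25.45
eef_pos: [0.4677, -0.0207, 0.1502]
tcp_rot: [1.0, -0.0, -0.001, -0.0]
contact_force: [1.0, -0.6, -0.2]
opening: 1.001
finger_force: 0.0
```

>>> carry_out(
  deltas=[0,0,-0.06,0,0,0,0.05,0.03,-0.1,0,0,0,0.05,0.08,-0.1,0,0,0,0.05,0.1,-0.1,0,0,0,0.05,0.1,-0.1,0,0,0],
)

```text
time: 26.08
eef_pos: [0.5181, -0.1215, 0.249]
tcp_rot: [1.0, -0.001, -0.001, -0.001]
contact_force: [0.1, 1.0, -0.3]
opening: 1.001
finger_force: 0.0
```

Run:
```python
from h import *
p,d=ctrl.read_camera('scene');cv2.imwrite('pics/s5.png',p[:,:,::-1])
W=world('scene',d)
for n,(x,y),z in [('worm',(.472,-.225),.063),('cover',(.6315,.139),.059),('coup',(.469,.225),.069),('foot',(.469,-.021),.069)]:
    m=(np.hypot(W[...,0]-x,W[...,1]-y)<.04)&(W[...,2]>z-.012)&(W[...,2]<.08)
    a=W[m][:,:2]
    if len(a): print(n,len(a),((a.min(0)+a.max(0))/2).round(4),W[...,2][m].max().round(3))
p,d=ctrl.read_camera('wrist');cv2.imwrite('pics/w5.png',p[:,:,::-1])
```

```text
worm 106 [ 0.4716 -0.2256] 0.067
cover 308 [0.6317 0.1371] 0.063
coup 267 [0.4689 0.2229] 0.072
foot 50 [ 0.4693 -0.0213] 0.072
```

View pics/s5.png

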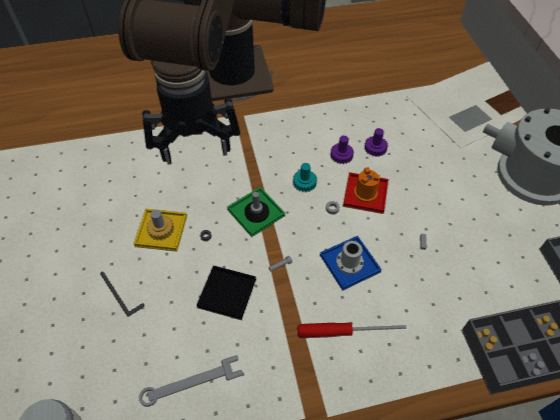

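View pics/w5.png

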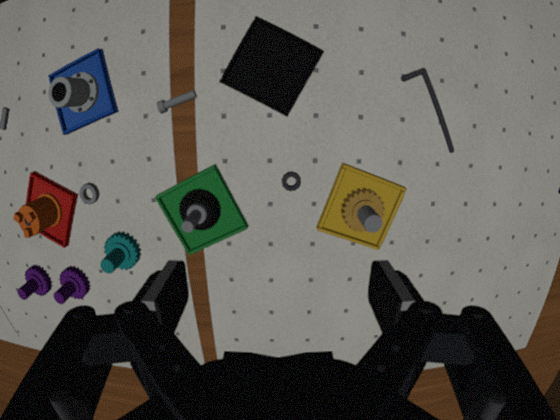

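Both views show all four parts upright in their own trays: worm wheel in yellow, foot in green, cover in blue, coupling in red. The black tray is empty and nothing touches the robot.

```bash
python3 -c "
from plant import ctrl
print(ctrl.sign_off())"
```

```text
the job is handed in; nothing more can be done
None
```

The job is handed in: worm wheel in yellow, bearing cover in blue, coupling in red and machine foot in green, all standing upright, with the black tray empty, at about 26 s of the 125 s allowed.

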